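Slide a hard drive under the drive eraser's bridge and start it

TASK

Push the hard drive across the table and slide it under the low bridge of the drive eraser until it is fully home against the stop at the back; then press the round push button on top of the bridge fully down to start the eraser, and let go. Only push with the fingers: do not grasp, lift or tip the drive, do not press the button before the drive is home, and leave the heat sink and the small screwdriver where they are.

Things in the scene. Friction and masses are not known exactly. Their poses are not given: they have to be found in the camera images.
- drive: Loose 3.5 inch hard drive, a flat silvery block with a label on top, lying flat on the table. About 0.5 kg. 147 mm long: x -75 to +72 of its origin, which is on its underside; 102 mm wide (y +-51). Its sides are 20.5 mm high; a raised cover 7 mm inside the edges and screw heads reach 28 mm. x = long axis, points roughly towards the eraser, z up.
- eraser: Drive eraser, fixed: low grey bridge, black finned housing on its deck. Origin on the table under the deck's middle (this table top is at world z = 0.004 m); x points down the lane from the open front to the stop, y left, z up. Lane = bare table, y -56 to +56 mm between cheeks 12 thick, headroom 31.5. Deck x -55 to +50, flat top z 44.5; housing x -4 to +48, up to z 75. Feet 5 high out to y +-96.
- mouth (a point): Middle of the eraser's front opening, on the table, 50 mm in front of (-x) the eraser's origin; axes as the eraser's. Before it two thin flared lead-in plates, 26 mm high, widen from 110 mm here to y +-74 mm at 38 mm before the opening.
- stop_face (a point): Middle of the front face of the fixed stop bar across the back of the lane, 12 mm above the table; at x +60 mm in the eraser's frame, axes as the eraser's. The bar is 24 mm high. A drive against it has its origin at x = -12 mm in the eraser's frame and its back end at x = -87, so 32 mm of it still stands out before the deck and fingers need not go under.
- start_button (a joint): Press travel of the eraser's push button: 0 = up, 0.006 m = fully down (a spring, about 5 N when fully down); it springs back when let go.
- start_button_top (a point): Centre of the top of the button: a round grey cap 26 mm across in a black collar, near the front left corner of the deck (x = -27, y = +30 in the eraser's frame), pressed straight down.
- heat_sink: Small silvery finned heat sink, 40x45x26 mm, standing to the right of the eraser; origin under its middle. Bystander: leave alone.
- screwdriver: Small screwdriver, 16x135x16 mm, long axis y, lying at the right of the work; origin under the middle. Bystander: leave alone.

How it is judged:
On the way, in this order (a step that is already met when the one before it is completed fails the run):
1. the drive is home under the bridge against the stop (x of drive in the frame of eraser between -0.017 and -0.006 m and y of drive in the frame of eraser between -0.012 and 0.012 m and angle between the x axis of drive and the x axis of eraser, either way round below 0.12 rad and height (world z) of drive below 0.008 m and angle between drive's own z axis and vertical below 0.05 rad), for 0.2 s.
2. the start button is pressed down with the drive home (all of step 1 and value of joint start_button above 0.0045 m), for 0.05 s.
At the end, for the whole second after the job is handed in: The drive lies flat and at rest under the bridge, against the stop (within 5 mm), square in the lane (within 0.12 rad, 12 mm of its middle line); the button has been pressed at least 4.5 mm after that and is up again; heat sink and screwdriver within 15 mm of where they stood (all of step 1 and linear speed of drive below 0.01 m/s and value of joint start_button below 0.002 m and distance of each of heat_sink, screwdriver from where it was at the start of the episode below 0.015 m); the robot touches nothing.
It fails at once if the drive is lifted more than 12 mm off the table (height (world z) of drive above 0.016 m).
It fails at once if the drive is tipped by more than 0.12 rad (angle between drive's own z axis and vertical above 0.12 rad).
It fails at once if the button is pressed before the drive is home (value of joint start_button above 0.0045 m and x of drive in the frame of eraser below -0.025 m).
It fails at once if the heat sink or the screwdriver is moved more than 25 mm (distance of any of heat_sink, screwdriver from where it was at the start of the episode above 0.025 m).
It also fails if it takes over 59 s, if anything falls off the work surface, if the arm or the gripper's body presses on something with over 40 N, if the wrist force passes 120 N, or if a joint passes its speed limit or range.

ROBOT

A 6-joint arm with a two-finger parallel gripper is mounted at the origin on a cart in front of the work surface, level with it; the furniture and walls round the work are solid. World frame = base frame: x ahead of the robot, y to its left, z up, the work surface at z = 0. Lengths are in m, angles in rad, forces in N, time in s.
With the tool pointing down it reaches from about 0.325 to 0.85 m from the base axis. Payload 15.5 kg.
Tool frame: the origin (TCP) lies at the very end of the fingers, on their centre line; the grasp point (between the pads) lies 19 mm behind it (grip_point_offset is the distance from the TCP to the grasp point, in m); x points along the fingers, z is the direction in which the jaws open and shut, and the axes are right-handed (so a half turn about x gives the same grasp; the last joint's range is limited). The gripper opens to 91 mm and grips with 3 to 60 N. Pads are 32 mm wide; open, the fingers measure 118 mm over their backs; the gripper's body (76 mm by 178 mm) begins 60 mm behind the grasp point.
Start: joints at [-1.198, 0.494, 1.345, -0, 1.302, -0.096], TCP at [0.282, -0.558, 0.214] pointing down, gripper open.
Joint ranges: [-2.91, 2.91], [-0.82, 2.16], [0.22, 2.67], [-1.22, 4.37], [0.12, 2.79], [-3.08, 3.08]. Speed limits (rad/s): [1.89, 1.89, 2.57, 3.01, 3.01, 3.01].

INTERFACE

Orientations are given as a unit quaternion [x, y, z, w].
In Python, from workcell import sense, grab_frame, camera_info, hand_in, spot_in, place_of, grip_point_offset gives the robot as it stands. The module is installed in compiled form; this text tells all that it offers.
- The arm moves only by the tool play_rows, never from a script. Its argument "moves" is a list of rows, each a list of 3 entries, a list of its own where there are three numbers: the shift along the tool's x, y, z in mm, then the turn, a rotation vector about the tool's x, y, z in rad, then the opening, from 0 (shut) to 1 (fully open). In form: [[[tx, ty, tz], [wx, wy, wz], fingers], ...]. A call has 1 to 10 rows; each row is the pose to reach, as a shift and turn from the pose measured when the call began, along the tool's axes at that moment; what a row does not reach only later rows make up. A row lasts 1/12 s, in which the tool goes at most 41.7 mm and 7.16 degrees, less where a joint would pass 70% of its speed; a pose out of reach is approached as far as the arm can. A call with a gripper value outside its range is refused whole. The fingers move at their own pace and stop on an object; "squeeze" is the grip in N (left out, the last holds). Time passes only in rows, so rows that repeat a pose let the fingers close. It gives the time, the measured TCP pose, the force and the opening at its end, in the units of the state.
- sense(): the state, without advancing time (a new reading comes with each control period).
- grab_frame(name): name is "side" or "top"; returns the picture (384x512x3 uint8, red, green, blue); there is no depth.
- camera_info(name): a dict with "K" (3x3 intrinsics, pixels), "R" (3x3) and "t" (3): a world point X has camera coordinates R X + t. Camera axes: x right, y down, z forward; pixel columns grow to the right and rows downward; lengths in m; the calibration is good to about 2 mm. A picture is of the moment at which its call begins. camera_info takes no time and is no camera call.
- hand_in(): hands the job in, once; it reports no verdict.
Trained networks look in the newest picture that a camera, given by its name, has taken for a name from the list of things; names that differ only in an ending like _2 or _b are one class to them, and where a whole thing is asked for, a point or a joint stands for the part that bears it (a point fixed in the world has none). Each returns a list of dicts, best first, with "p" (0 to 1); they miss things now and then, are a little off and sometimes report something else, mostly with a low value. They report only what shows in the picture. A call takes as long as a camera call.
- spot_in(camera, label): "point" ([row, column] in pixels, amid what is visible of it).
- place_of(camera, label): "point" ([row, column] in pixels: a listed point, or the origin of a listed thing).
The state is a dict: "t": time; "qpos": joint angles; "joint_vel": joint speeds; "effort": joint torques, N m; "eef_pos": TCP position; "tcp_rot": TCP orientation; "force": force on the tool from outside, world axes, zero at the start; "moment": the same for the moment, N m; "width": finger opening in m.
Only numpy, scipy, OpenCV 4.12 (cv2) and the standard library are available. Lean on these libraries where they do the work, as an engineer would, in place of code of your own. Each camera call takes 0.05 s, during which the arm holds its last target.

## Working session

There is one attempt and no reset: what is moved stays moved. The work goes in short steps, Python scripts to look and compute and a tool call to move; the robot and the scene stay as the last step left them, time stands still between calls to the robot, and variables do not carry over. Pictures are saved under pics/ and viewed, and the job is handed in when it is done.

Besides the shell and the picture viewer there is one more tool, called after "Emit:" as name(argument=value, ...) on one line, values as JSON. play_rows: Moves the arm, as the interface text tells. Its arguments: {"type":"object","properties":{"moves":{"type":"array","items":{"type":"array"}},"squeeze":{"type":"number"}},"required":["moves"]}

```bash
mkdir -p pics
cat > h.py <<'E'
import numpy as np, cv2
from workcell import *
def pic(name,fn):
    im=grab_frame(name); cv2.imwrite('pics/'+fn,im[:,:,::-1].copy()); return im
def ray(cam,p):
    c=camera_info(cam);K=np.array(c['K']);R=np.array(c['R']);t=np.array(c['t'])
    o=-R.T@t; d=R.T@np.linalg.inv(K)@np.array([p[1],p[0],1.]); return o,d
def on(cam,p,z):
    o,d=ray(cam,p); return o+d*(z-o[2])/d[2]
def proj(cam,X):
    c=camera_info(cam);K=np.array(c['K']);R=np.array(c['R']);t=np.array(c['t'])
    q=K@(R@np.array(X)+t); return q[1]/q[2],q[0]/q[2]
E
python3 - <<'E'
from h import *
np.set_printoptions(precision=4,suppress=True)
for c in('top','side'):
    pic(c,c+'0.png'); print(c,ray(c,(192,256)))
    for l in('drive','eraser','mouth','stop_face','start_button_top','heat_sink','screwdriver'):
        r=place_of(c,l)[:2]
        for x in r: print(l,np.round(x['p'],2),np.round(x['point'],1), on(c,x['point'],{'start_button_top':.06,'stop_face':.016}.get(l,.004)))
s=sense();print(s['t'],s['eef_pos'],s['tcp_rot'],s['force'],s['width'],grip_point_offset)
E
```

```text
top (array([ 0.5601, -0.4257,  0.9233]), array([ 0.0445, -0.0073, -0.999 ]))
drive 0.74 [255.  211.1] [ 0.4769 -0.3431  0.004 ]
eraser 0.61 [160.3 207.9] [ 0.6649 -0.3367  0.004 ]
stop_face 0.76 [126.2 208. ] [ 0.7313 -0.338   0.016 ]
start_button_top 0.6 [170.8 191.2] [ 0.6388 -0.3109  0.06  ]
heat_sink 0.97 [172.6 266.2] [ 0.6397 -0.453   0.004 ]
screwdriver 0.67 [273.1 342. ] [ 0.4399 -0.6016  0.004 ]
side (array([0.4328, 0.2288, 0.5881]), array([ 0.1927, -0.7641, -0.6159]))
drive 0.97 [251.9 309. ] [ 0.4748 -0.3395  0.004 ]
mouth 0.59 [242.  236.4] [ 0.6156 -0.3342  0.004 ]
stop_face 0.59 [228.3 181. ] [ 0.7293 -0.3349  0.016 ]
start_button_top 0.53 [224.7 216.8] [ 0.6455 -0.3154  0.06  ]
heat_sink 0.7 [201.5 238.1] [ 0.6457 -0.4547  0.004 ]
screwdriver 0.73 [177.6 339.8] [ 0.4379 -0.5916  0.004 ]
0.8 [ 0.2818 -0.5578  0.2139] [ 0.3705  0.6023 -0.3705  0.6023] [0.3321 1.0895 0.0475] 0.09116010845704313 0.0188
```

View pics/top0.png

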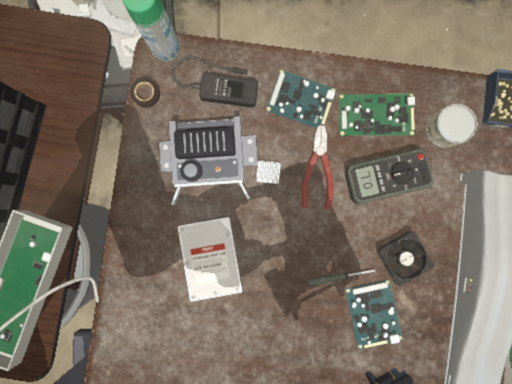

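View pics/side0.png

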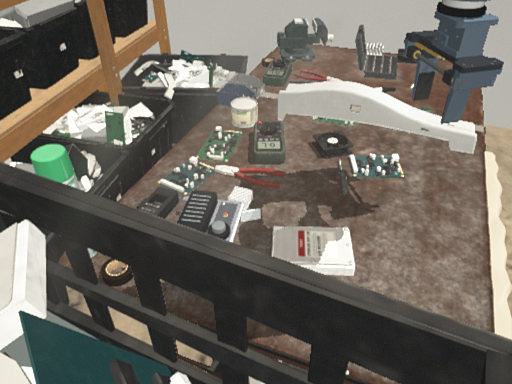

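Run:
```python
import cv2
im=cv2.imread('pics/top0.png'); c=im[105:310,140:290]
c=cv2.resize(c,None,fx=5,fy=5,interpolation=cv2.INTER_CUBIC)
cv2.imwrite('pics/z1.png',c[:520]);cv2.imwrite('pics/z2.png',c[500:])
```

```text
(no output)
```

View pics/z1.png

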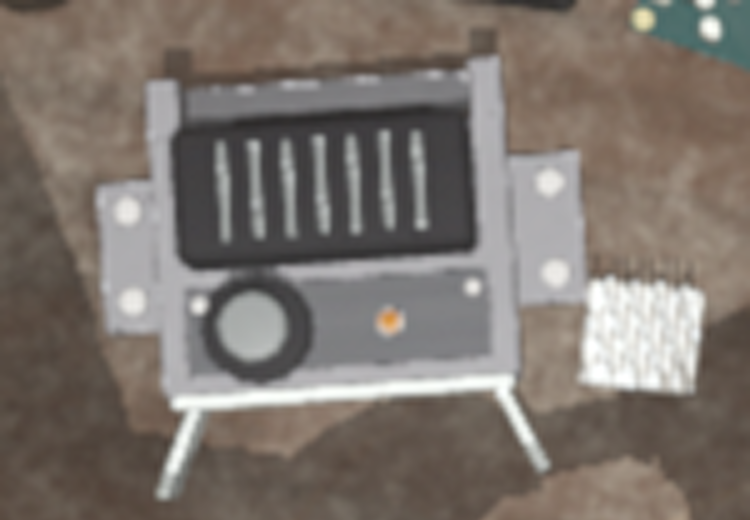

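View pics/z2.png

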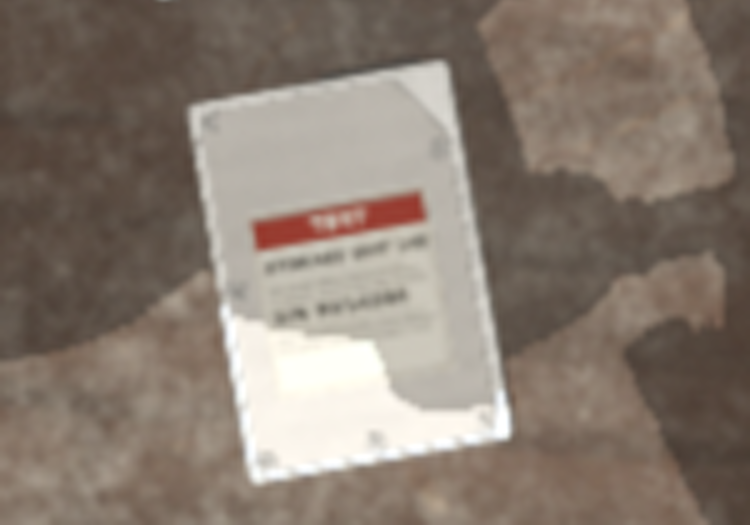

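```bash
cat > fit.py <<'E'
from h import *
np.set_printoptions(precision=4,suppress=True)
def rigid(L,W):
    L=np.array(L);W=np.array(W)[:,:2];a=L.mean(0);b=W.mean(0)
    l=(L-a)@[1,1j];w=(W-b)@[1,1j]; th=np.angle((np.conj(l)*w).sum())
    R=np.array([[np.cos(th),-np.sin(th)],[np.sin(th),np.cos(th)]])
    t=b-R@a; return th,t,(L@R.T+t-W)*1000
E
python3 - <<'E'
from fit import *
g=lambda c,r,o,z: on('top',(o+(r-2)/5,140+(c-2)/5),z)
D=[g(189,105,205,.0245),g(447,62,205,.0245),g(510,438,205,.0245),g(254,484,205,.0245)]
print('drive',*rigid([(.072,.051),(.072,-.051),(-.075,-.051),(-.075,.051)],D))
E=[g(165,392,105,.0485),g(517,378,105,.0485),g(252,326,105,.0585),g(98,186,105,.009),g(580,152,105,.009),g(584,302,105,.009),g(106,333,105,.009)]
print('feet',E[3:])
print('eraser',*rigid([(-.055,.068),(-.055,-.068),(-.027,.030)],E[:3]))
print(np.array(E[:3]))
tips=[g(165,495,105,.030),g(543,468,105,.030)]; print('tips',tips)
f=np.array(E[3:])[:,:2];print('feet mid',f.mean(0), 'ang',np.arctan2(*( (f[0]-f[1]))[::-1])-np.pi/2)
print('screw/heat seen')
E
```

```text
drive 0.16775477732137842 [ 0.4728 -0.3418] [[-0.4505  0.21  ]
 [ 0.4596 -0.4139]
 [ 0.0747 -0.9925]
 [-0.0839  1.1965]]
feet [array([ 0.7017, -0.2404,  0.009 ]), array([ 0.7146, -0.4322,  0.009 ]), array([ 0.6545, -0.4335,  0.009 ]), array([ 0.643 , -0.2439,  0.009 ])]
eraser 0.04872515361896065 [ 0.6725 -0.3378] [[-2.5678  1.6139]
 [-0.6623 -0.8579]
 [ 3.2301 -0.756 ]]
[[ 0.6169 -0.2742  0.0485]
 [ 0.6216 -0.4076  0.0485]
 [ 0.6409 -0.3084  0.0585]]
tips [array([ 0.5782, -0.2712,  0.03  ]), array([ 0.5879, -0.4171,  0.03  ])]
feet mid [ 0.6784 -0.3375] ang 0.06717916647827327
screw/heat seen
```

```bash
cat > mv.py <<'E'
from h import *
from scipy.spatial.transform import Rotation as Ro
np.set_printoptions(precision=3,suppress=True)
ER=np.array([.6705,-.3378]);EY=.065
def e2w(x,y,yaw=EY): return ER+np.array([np.cos(yaw)*x-np.sin(yaw)*y,np.sin(yaw)*x+np.cos(yaw)*y])
def goal(pos,yaw):
    """tool x down; jaw axis (tool z) along +-y rotated by yaw"""
    s=sense();R=Ro.from_quat(s['tcp_rot']);M=R.as_matrix()
    zz=np.array([-np.sin(yaw),np.cos(yaw),0])
    best=None
    for sg in(1,-1):
        z=sg*zz;x=np.array([0,0,-1.]);G=np.column_stack([x,np.cross(z,x),z])
        w=(R.inv()*Ro.from_matrix(G)).as_rotvec()
        if best is None or np.linalg.norm(w)<np.linalg.norm(best): best=w
    sh=M.T@(np.array(pos)-s['eef_pos'])*1000
    print('pos',s['eef_pos'],'goal',np.array(pos),'shift mm',sh,'rv',best,'F',s['force'],'t',s['t'])
    return sh,best
E
python3 - <<'E'
from mv import *
s=sense();print(Ro.from_quat(s['tcp_rot']).as_matrix())
y=.168;d=np.array([np.cos(y),np.sin(y)]);D=np.array([.4728,-.3418])
p=D-d*(.075+.016+.025)
goal([*p,.10],y); goal([*p,.012],y)
E
```

```text
[[ 0.     0.893  0.451]
 [ 0.     0.451 -0.893]
 [-1.     0.    -0.   ]]
pos [ 0.282 -0.558  0.214] goal [ 0.358 -0.361  0.1  ] shift mm [ 113.917  157.033 -140.949] rv [ 0.3 -0.  -0. ] F [0.332 1.09  0.047] t 0.8
pos [ 0.282 -0.558  0.214] goal [ 0.358 -0.361  0.012] shift mm [ 201.917  157.03  -140.946] rv [ 0.3 -0.  -0. ] F [0.332 1.09  0.047] t 0.8
```

Emit:
play_rows(moves=[[[15, 25, -22], [0.06, 0, 0], 0.66], [[35, 55, -50], [0.12, 0, 0], 0.66], [[60, 90, -80], [0.2, 0, 0], 0.66], [[85, 125, -110], [0.3, 0, 0], 0.66], [[105, 150, -135], [0.3, 0, 0], 0.66], [[114, 157, -141], [0.3, 0, 0], 0.66], [[114, 157, -141], [0.3, 0, 0], 0.66], [[114, 157, -141], [0.3, 0, 0], 0.66]])

```text
t: 1.47
eef_pos: [0.3585, -0.3594, 0.0992]
tcp_rot: [0.456, 0.541, -0.456, 0.54]
force: [-0.0, 0.0, 0.0]
width: 0.0602
```

Run:
```python
from mv import *
y=.168;d=np.array([np.cos(y),np.sin(y)]);D=np.array([.4728,-.3418])
p=D-d*(.075+.016+.02)
goal([*p,.013],y); print(sense()['width'],sense()['qpos']); pic('top','top1.png')
pic('side','side1.png')
```

```text
pos [ 0.358 -0.359  0.099] goal [ 0.363 -0.36   0.013] shift mm [86.173  4.735  1.985] rv [ 0.002 -0.002  0.001] F [-0.024  0.022  0.043] t 1.4667
0.060198819428786486 [-0.904  0.486  1.761 -0.     0.897  0.496]
```

View pics/top1.png

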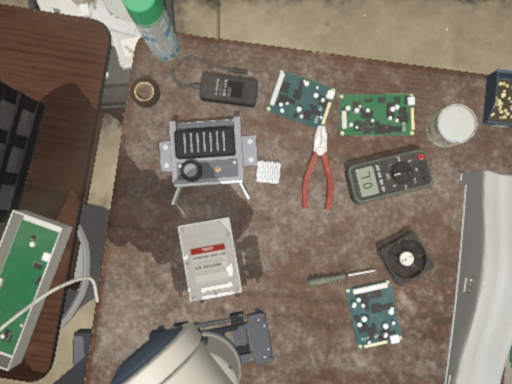

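View pics/side1.png

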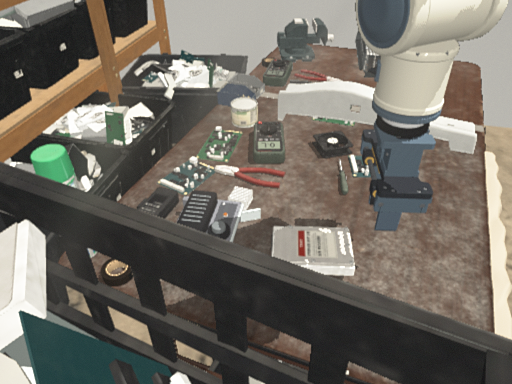

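Emit:
play_rows(moves=[[[25, 1, 2], [0, 0, 0], 0.66], [[55, 2, 2], [0, 0, 0], 0.66], [[78, 3, 2], [0, 0, 0], 0.66], [[86, 4, 2], [0, 0, 0], 0.66], [[86, 5, 2], [0, 0, 0], 0.66], [[86, 10, 2], [0, 0, 0], 0.66], [[86, 15, 2], [0, 0, 0], 0.66], [[86, 20, 2], [0, 0, 0], 0.66], [[86, 25, 2], [0, 0, 0], 0.66], [[86, 30, 2], [0, 0, 0], 0.66]])

```text
t: 2.4
eef_pos: [0.3894, -0.3592, 0.0151]
tcp_rot: [0.456, 0.54, -0.456, 0.541]
force: [-3.4, -0.8, 1.7]
width: 0.0601
```

Run:
```python
from mv import *
for k in (-.24,-.2,-.16,-.103):
    goal([*e2w(k,0),.013],EY)
pic('top','top2.png')
for l in('drive',): 
    for c in('top','side'):
        if c=='side':pic('side','side2.png')
        for x in place_of(c,l)[:1]: print(c,x['p'],on(c,x['point'],.004))
im=cv2.imread('pics/top2.png')[150:330,130:280];cv2.imwrite('pics/z.png',cv2.resize(im,None,fx=3.3,fy=3.3,interpolation=2))
```

```text
pos [ 0.389 -0.359  0.015] goal [ 0.431 -0.353  0.013] shift mm [ 2.179 41.995  1.236] rv [ 0.103  0.002 -0.001] F [-3.403 -0.791  1.716] t 2.4
pos [ 0.389 -0.359  0.015] goal [ 0.471 -0.351  0.013] shift mm [ 2.215 81.781  5.368] rv [ 0.103  0.002 -0.001] F [-3.403 -0.791  1.716] t 2.4
pos [ 0.389 -0.359  0.015] goal [ 0.511 -0.348  0.013] shift mm [  2.252 121.567   9.499] rv [ 0.103  0.002 -0.001] F [-3.403 -0.791  1.716] t 2.4
pos [ 0.389 -0.359  0.015] goal [ 0.568 -0.344  0.013] shift mm [  2.304 178.263  15.386] rv [ 0.103  0.002 -0.001] F [-3.403 -0.791  1.716] t 2.4
top 0.64 [ 0.481 -0.337  0.004]
side 0.87 [ 0.482 -0.328  0.004]
```

View pics/z.png

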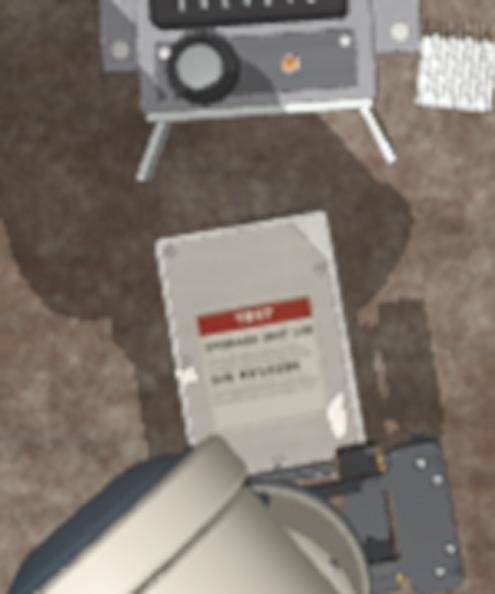

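Emit:
play_rows(moves=[[[1, 6, 0], [0.01, 0, 0], 0.66], [[2, 12, 0], [0.02, 0, 0], 0.66], [[2, 19, 0], [0.03, 0, 0], 0.66], [[2, 26, 0], [0.04, 0, 0], 0.66], [[2, 33, 1], [0.05, 0, 0], 0.66], [[2, 40, 1], [0.06, 0, 0], 0.66], [[2, 47, 2], [0.07, 0, 0], 0.66], [[2, 54, 3], [0.08, 0, 0], 0.66], [[2, 61, 4], [0.09, 0, 0], 0.66], [[2, 68, 5], [0.1, 0, 0], 0.66]])

```text
t: 3.43
eef_pos: [0.4577, -0.3525, 0.0126]
tcp_rot: [0.483, 0.516, -0.483, 0.517]
force: [-1.9, 0.9, -0.7]
width: 0.0602
```

Run:
```python
from mv import *
for k in (-.16,-.13,-.103):
    goal([*e2w(k,0),.013],EY)
pic('top','top3.png')
im=cv2.imread('pics/top3.png')[150:330,130:280];cv2.imwrite('pics/z.png',cv2.resize(im,None,fx=3.3,fy=3.3,interpolation=2))
```

```text
pos [ 0.458 -0.353  0.013] goal [ 0.511 -0.348  0.013] shift mm [-0.402 53.349 -0.739] rv [ 0.003  0.001 -0.001] F [-1.939  0.888 -0.719] t 3.4333
pos [ 0.458 -0.353  0.013] goal [ 0.541 -0.346  0.013] shift mm [-0.375 83.349 -0.663] rv [ 0.003  0.001 -0.001] F [-1.939  0.888 -0.719] t 3.4333
pos [ 0.458 -0.353  0.013] goal [ 0.568 -0.344  0.013] shift mm [ -0.351 110.348  -0.595] rv [ 0.003  0.001 -0.001] F [-1.939  0.888 -0.719] t 3.4333
```

View pics/z.png

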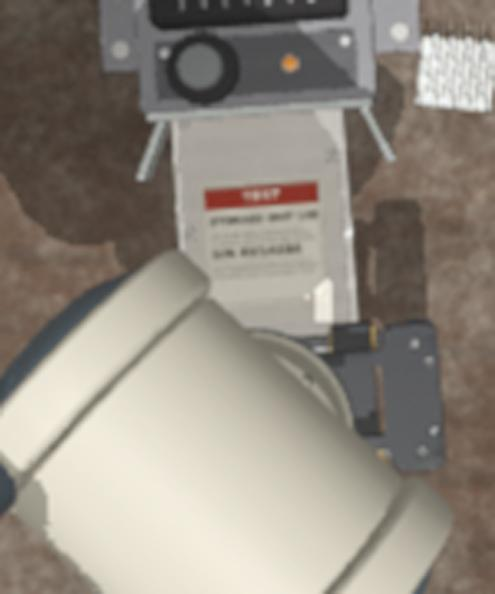

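Emit:
play_rows(moves=[[[0, 6, 0], [0, 0, 0], 0.66], [[0, 12, 0], [0, 0, 0], 0.66], [[0, 19, 0], [0, 0, 0], 0.66], [[0, 26, 0], [0, 0, 0], 0.66], [[0, 33, 0], [0, 0, 0], 0.66], [[0, 40, 0], [0, 0, 0], 0.66], [[0, 47, 0], [0, 0, 0], 0.66], [[0, 54, 0], [0, 0, 0], 0.66], [[0, 61, -1], [0, 0, 0], 0.66], [[0, 68, -1], [0, 0, 0], 0.66]])

```text
t: 4.32
eef_pos: [0.5274, -0.3472, 0.0128]
tcp_rot: [0.483, 0.515, -0.483, 0.518]
force: [-2.4, -1.2, -1.6]
width: 0.0602
```

Run:
```python
from mv import *
goal([*e2w(-.103,0),.013],EY)
pic('top','top4.png')
im=cv2.imread('pics/top4.png')[100:280,130:280];cv2.imwrite('pics/z.png',cv2.resize(im,None,fx=3.3,fy=3.3,interpolation=2))
```

```text
pos [ 0.527 -0.347  0.013] goal [ 0.568 -0.344  0.013] shift mm [-0.085 40.361 -0.019] rv [ 0.002  0.002 -0.002] F [-2.45  -1.234 -1.641] t 4.3167
```

View pics/z.png

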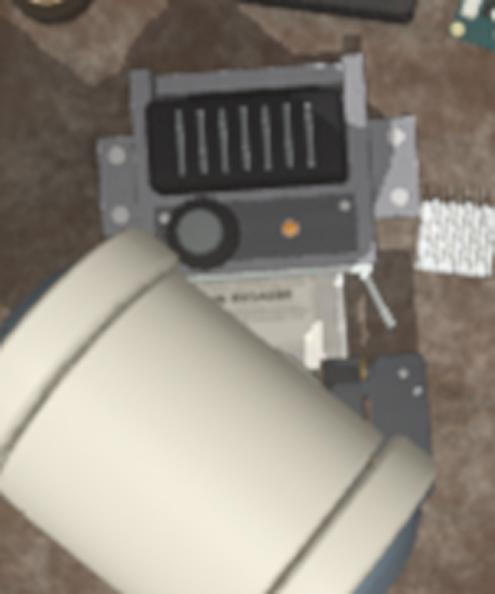

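Emit:
play_rows(moves=[[[0, 4, 0], [0, 0, 0], 0.66], [[0, 8, 0], [0, 0, 0], 0.66], [[0, 12, 0], [0, 0, 0], 0.66], [[0, 16, 0], [0, 0, 0], 0.66], [[0, 20, 0], [0, 0, 0], 0.66], [[0, 24, 0], [0, 0, 0], 0.66], [[0, 27, 0], [0, 0, 0], 0.66], [[0, 30, 0], [0, 0, 0], 0.66], [[0, 32, 0], [0, 0, 0], 0.66], [[0, 34, 0], [0, 0, 0], 0.66]])

```text
t: 5.2
eef_pos: [0.5629, -0.345, 0.013]
tcp_rot: [0.483, 0.515, -0.483, 0.518]
force: [-2.1, -0.3, 0.5]
width: 0.0602
```

Emit:
play_rows(moves=[[[0, 1, 0], [0, 0, 0], 0.66], [[0, 2, 0], [0, 0, 0], 0.66], [[0, 3, 0], [0, 0, 0], 0.66]])

```text
t: 5.45
eef_pos: [0.565, -0.3448, 0.013]
tcp_rot: [0.483, 0.516, -0.483, 0.518]
force: [-13.1, -2.4, 5.9]
width: 0.0601
```

Emit:
play_rows(moves=[[[0, 1, 0], [0, 0, 0], 0.66], [[0, 2, 0], [0, 0, 0], 0.66]])

```text
t: 5.62
eef_pos: [0.5651, -0.3446, 0.013]
tcp_rot: [0.482, 0.517, -0.484, 0.517]
force: [-22.0, -4.4, 11.5]
width: 0.0598
```

Emit:
play_rows(moves=[[[0, -3, 0], [0, 0, 0], 0.66], [[0, -12, 0], [0, 0, 0], 0.66], [[0, -25, 0], [0, 0, 0], 0.66], [[-20, -40, 0], [0, 0, 0], 0.66], [[-55, -60, 0], [0, 0, 0], 0.66], [[-90, -90, 0], [0, 0, 0], 0.66], [[-110, -125, 0], [0, 0, 0], 0.66], [[-120, -160, 0], [0, 0, 0], 0.66], [[-120, -190, 0], [0, 0, 0], 0.5], [[-120, -190, 0], [0, 0, 0], 0]])

```text
t: 6.45
eef_pos: [0.3712, -0.3569, 0.1344]
tcp_rot: [0.482, 0.516, -0.485, 0.516]
force: [1.5, -0.4, 0.1]
width: 0.0502
```

Run:
```python
from mv import *
for c in('top','side'):
    pic(c,c+'5.png')
    for l in('drive','stop_face','start_button_top'):
        for x in place_of(c,l)[:1]: print(c,l,x['p'],on(c,x['point'],{'drive':.004,'stop_face':.016}.get(l,.058)),x['point'])
im=cv2.imread('pics/top5.png')[105:225,140:290];cv2.imwrite('pics/z.png',cv2.resize(im,None,fx=5,fy=5,interpolation=2))
im=cv2.imread('pics/side5.png')[180:270,150:310];cv2.imwrite('pics/zs.png',cv2.resize(im,None,fx=5,fy=5,interpolation=2))
```

```text
top stop_face 0.72 [ 0.729 -0.338  0.016] [127.1, 207.9]
top start_button_top 0.53 [ 0.639 -0.306  0.058] [170.9, 188.8]
side stop_face 0.64 [ 0.725 -0.327  0.016] [231.3, 181.5]
side start_button_top 0.54 [ 0.642 -0.316  0.058] [225.4, 218.7]
```

View pics/z.png

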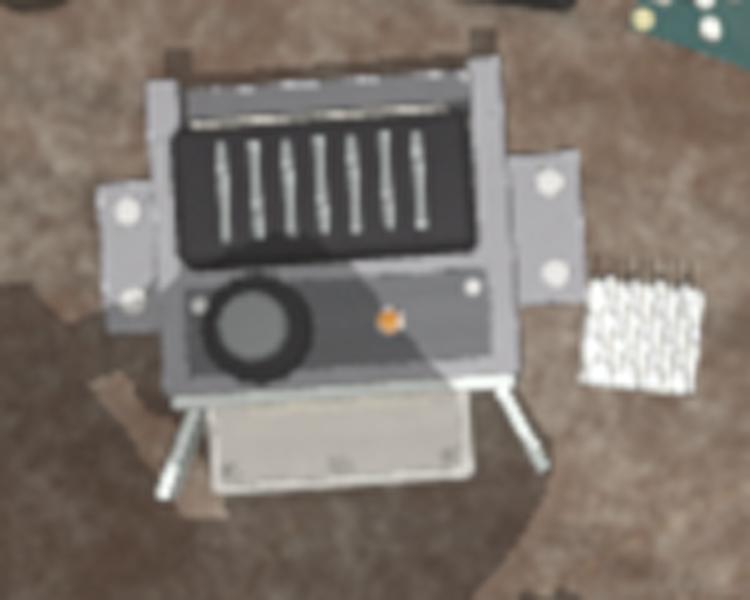

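View pics/zs.png

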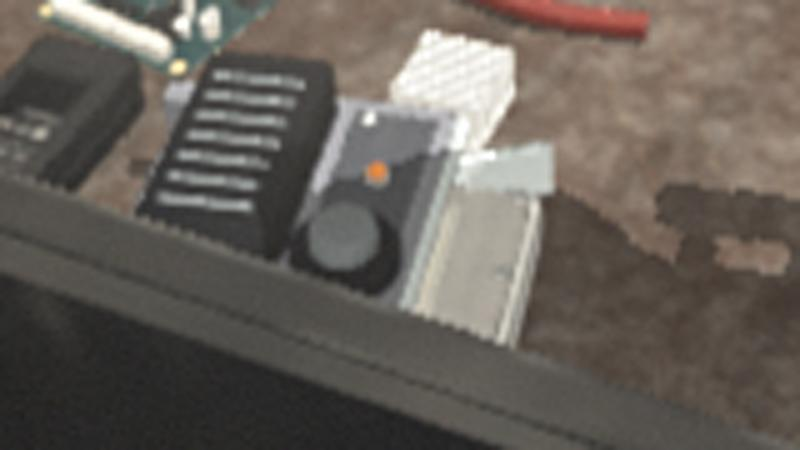

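Run:
```python
from mv import *
g=lambda c,r,z: on('top',(105+(r-2)/5,140+(c-2)/5),z)
c,s=np.cos(EY),np.sin(EY)
def e(w): d=w[:2]-ER; return np.array([c*d[0]+s*d[1],-s*d[0]+c*d[1]])*1000
print('back corners',e(g(213,495,.0245)),e(g(474,475,.0245)))
print('tips',e(g(165,495,.030)),e(g(543,468,.030)))
print('front edge cover',e(g(192,120,.032)),e(g(448,103,.032)))
print('stop rear/front edges',e(g(320,82,.028)),e(g(320,116,.028)))
print('button',e(g(252,326,.058)))
# triangulate button from both cams
P=[]
for cam,p in(('top',(105+324/5,140+250/5)),('side',(180+233/5,150+341/5))):
    P.append(ray(cam,p))
A=sum(np.eye(3)-np.outer(d,d)/(d@d) for o,d in P);b=sum((np.eye(3)-np.outer(d,d)/(d@d))@o for o,d in P)
X=np.linalg.solve(A,b);print('tri button',X,e(X))
goal([X[0],X[1],.11],EY)
```

```text
back corners [-88.884  54.836] [-88.201 -46.79 ]
tips [-87.758  72.469] [-87.529 -73.788]
front edge cover [56.829 52.887] [ 56.661 -46.746]
stop rear/front edges [69.122  2.733] [55.751  3.589]
button [-27.601  31.301]
tri button [ 0.641 -0.309  0.062] [-28.002  30.77 ]
pos [ 0.376 -0.357  0.133] goal [ 0.641 -0.309  0.11 ] shift mm [ 22.532 266.852 -30.061] rv [0.003 0.002 0.002] F [-1.128 -0.51  -0.669] t 6.85
```

Emit:
play_rows(moves=[[[0, 30, -4], [0, 0, 0], 0], [[0, 65, -8], [0, 0, 0], 0], [[0, 100, -12], [0, 0, 0], 0], [[0, 135, -16], [0, 0, 0], 0], [[0, 170, -20], [0, 0, 0], 0], [[0, 205, -24], [0, 0, 0], 0], [[0, 240, -28], [0, 0, 0], 0], [[0, 260, -30], [0, 0, 0], 0], [[10, 267, -30], [0, 0, 0], 0], [[22, 267, -30], [0, 0, 0], 0]])

```text
t: 7.68
eef_pos: [0.6427, -0.3083, 0.1098]
tcp_rot: [0.481, 0.517, -0.483, 0.518]
force: [-1.7, -0.6, -0.7]
width: 0.0
```

Run:
```python
from mv import *
goal([.641,-.309,.068],EY);print(sense()['width'])
pic('side','side6.png')
im=cv2.imread('pics/side6.png')[130:270,150:310];cv2.imwrite('pics/zs.png',cv2.resize(im,None,fx=4,fy=4,interpolation=2))
```

```text
pos [ 0.643 -0.308  0.11 ] goal [ 0.641 -0.309  0.068] shift mm [41.774 -1.677  0.467] rv [0.005 0.002 0.001] F [-1.681 -0.621 -0.73 ] t 7.6833
3.455960969257375e-07
```

View pics/zs.png

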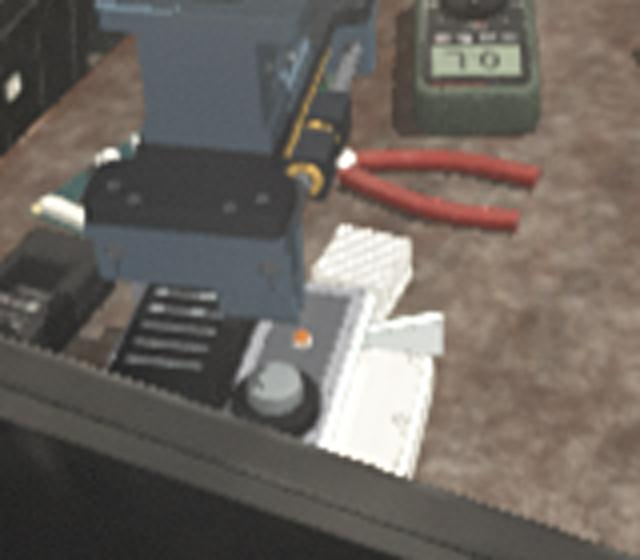

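Run:
```python
from mv import *
s=sense();M=Ro.from_quat(s['tcp_rot']).as_matrix();p=np.array(s['eef_pos'])
for l in([0,0,0],[0,16,0],[0,-16,0],[0,16,13],[0,-16,13],[0,16,-13],[0,-16,-13],[-.079e3,38,-13],[-79,-38,-13],[-79,38,-89],[-79,-38,-89]):
    r,c=proj('side',p+M@(np.array(l)/1000)); print(l,(c-150)*4,(r-130)*4)
print(M)
```

```text
[0, 0, 0] 267.4486438924374 314.06047136689654
[0, 16, 0] 232.21890743623555 310.6346175436596
[0, -16, 0] 302.9022831298903 317.50809822270014
[0, 16, 13] 239.64372961885863 292.11411670465736
[0, -16, 13] 309.41701420295465 298.7784564404319
[0, 16, -13] 224.5888387228473 329.66708600313177
[0, -16, -13] 296.20630296499075 336.75882530002616
[-79.0, 38, -13] 155.44923506819816 177.92029819581705
[-79, -38, -13] 337.05298805060124 193.52063906893113
[-79, 38, -89] 96.31473383810169 294.93623833946924
[-79, -38, -89] 294.2392204847913 314.13832906247785
[[-0.005  0.998  0.07 ]
 [ 0.     0.07  -0.998]
 [-1.    -0.005 -0.   ]]
```

Emit:
play_rows(moves=[[[15, -2, 0], [0, 0, 0], 0], [[30, -3, 0], [0, 0, 0], 0], [[38, -3, 0], [0, 0, 0], 0], [[42, -3, 0], [0, 0, 0], 0], [[44, -3, 0], [0, 0, 0], 0], [[46, -3, 0], [0, 0, 0], 0]])

```text
t: 8.23
eef_pos: [0.6343, -0.308, 0.0637]
tcp_rot: [0.481, 0.519, -0.484, 0.515]
force: [-28.8, 13.1, 73.4]
width: 0.0005
```

Emit:
play_rows(moves=[[[1, 0, 0], [0, 0, 0], 0], [[2, 0, 0], [0, 0, 0], 0]])

```text
t: 8.4
eef_pos: [0.6339, -0.3085, 0.0642]
tcp_rot: [0.481, 0.518, -0.484, 0.515]
force: [-10.3, 7.8, 44.0]
width: 0.0005
```

Emit:
play_rows(moves=[[[1, 0, 0], [0, 0, 0], 0], [[2, 0, 0], [0, 0, 0], 0]])

```text
t: 8.57
eef_pos: [0.6338, -0.3089, 0.0643]
tcp_rot: [0.482, 0.517, -0.484, 0.516]
force: [-7.5, 6.6, 36.7]
width: 0.0008
```

Emit:
play_rows(moves=[[[1, 0, 0], [0, 0, 0], 0], [[2, 0, 0], [0, 0, 0], 0]])

```text
t: 8.73
eef_pos: [0.6338, -0.3093, 0.0643]
tcp_rot: [0.482, 0.517, -0.484, 0.516]
force: [-7.2, 7.1, 36.0]
width: 0.0005
```

Emit:
play_rows(moves=[[[-5, 0, 0], [0, 0, 0], 0], [[-15, 0, 0], [0, 0, 0], 0], [[-40, 0, 0], [0, 0, 0], 0], [[-60, -30, 0], [0, 0, 0], 0], [[-80, -70, 0], [0, 0, 0], 0], [[-80, -110, 0], [0, 0, 0], 0], [[-80, -150, 0], [0, 0, 0], 0], [[-80, -190, 0], [0, 0, 0], 0], [[-80, -230, 0], [0, 0, 0], 0], [[-80, -240, 0], [0, 0, 0], 0]])

```text
t: 9.57
eef_pos: [0.3889, -0.3243, 0.1451]
tcp_rot: [0.482, 0.517, -0.485, 0.515]
force: [1.5, -0.5, 0.1]
width: 0.0008
```

Run:
```python
from mv import *
print(sense()['eef_pos'],sense()['force'])
for c in('top','side'):
    pic(c,c+'7.png')
im=cv2.imread('pics/top7.png')[105:225,140:290];cv2.imwrite('pics/z.png',cv2.resize(im,None,fx=5,fy=5,interpolation=2))
im=cv2.imread('pics/side7.png')[180:270,150:310];cv2.imwrite('pics/zs.png',cv2.resize(im,None,fx=5,fy=5,interpolation=2))
```

```text
[ 0.389 -0.324  0.145] [ 1.451 -0.536  0.105]
```

View pics/z.png

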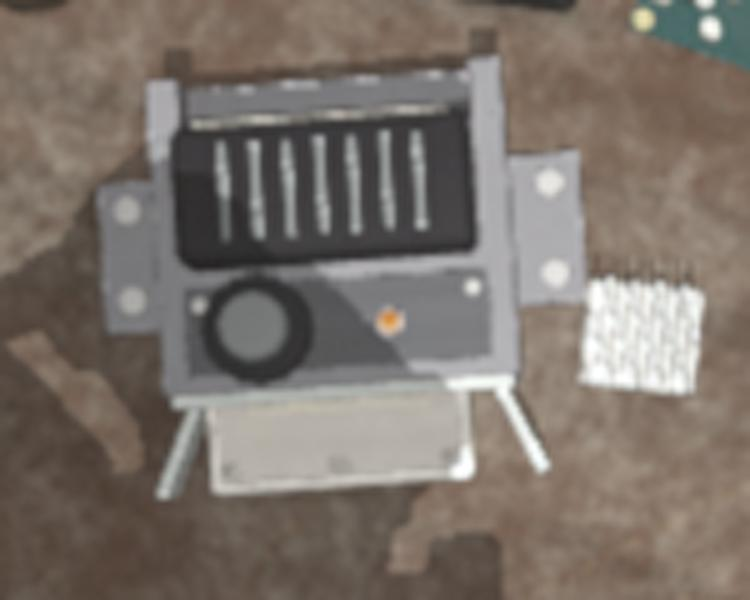

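View pics/zs.png

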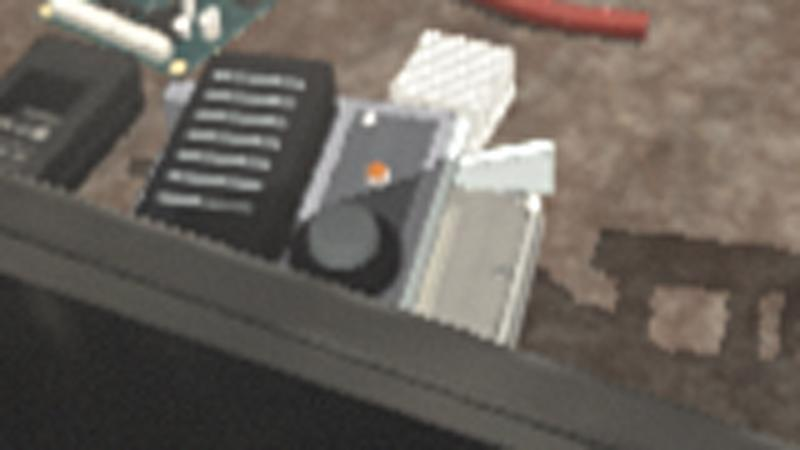

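Run:
```python
from mv import *
goal([.641,-.309,.078],EY)
g=lambda c,r,z: on('top',(105+(r-2)/5,140+(c-2)/5),z)
c,s=np.cos(EY),np.sin(EY)
def e(w): d=w[:2]-ER; return np.array([c*d[0]+s*d[1],-s*d[0]+c*d[1]])*1000
print('housing front',e(g(320,262,.079)),'cap L/R',e(g(216,327,.062)),e(g(289,325,.062)),'collar',e(g(202,328,.055)),e(g(313,328,.055)))
def tri(a,b):
    P=[ray('top',(105+(a[1]-2)/5,140+(a[0]-2)/5)),ray('side',(180+(b[1]-2)/5,150+(b[0]-2)/5))]
    A=sum(np.eye(3)-np.outer(d,d)/(d@d) for o,d in P);bb=sum((np.eye(3)-np.outer(d,d)/(d@d))@o for o,d in P)
    return np.linalg.solve(A,bb)
for n,a,b in(('cap',(252,326),(343,236)),('collar',(258,328),(347,247)),('led',(390,321),(378,172)),('screw',(473,288),(370,118)),('vent tr top',(416,133),(303,85))): X=tri(a,b);print(n,X,e(X))
```

```text
pos [ 0.392 -0.325  0.145] goal [ 0.641 -0.309  0.078] shift mm [ 66.714 249.723  -0.253] rv [-0.     0.001  0.003] F [ 0.401 -0.673  1.086] t 9.6667
housing front [-7.947  2.247] cap L/R [-27.453  44.213] [-28.592  16.978] collar [-26.746  50.506] [-29.64    8.828]
cap [ 0.641 -0.309  0.062] [-27.97   30.825]
collar [ 0.64  -0.31   0.055] [-28.437  29.432]
led [ 0.643 -0.359  0.049] [-28.449 -19.873]
screw [ 0.656 -0.391  0.049] [-17.805 -52.078]
vent tr top [ 0.694 -0.375  0.074] [ 21.53  -38.709]
```

Emit:
play_rows(moves=[[[0, 35, 0], [0, 0, 0], 0], [[0, 70, 0], [0, 0, 0], 0], [[0, 105, 0], [0, 0, 0], 0], [[0, 140, 0], [0, 0, 0], 0], [[0, 175, 0], [0, 0, 0], 0], [[0, 210, 0], [0, 0, 0], 0], [[0, 240, 0], [0, 0, 0], 0], [[20, 249, 0], [0, 0, 0], 0], [[45, 249, 0], [0, 0, 0], 0], [[60, 249, 0], [0, 0, 0], 0]])

```text
t: 10.5
eef_pos: [0.6414, -0.3082, 0.0824]
tcp_rot: [0.482, 0.517, -0.484, 0.515]
force: [-1.0, 0.4, -1.5]
width: 0.0004
```

Emit:
play_rows(moves=[[[4, -1, 0], [0, 0, 0], 0], [[8, -1, 0], [0, 0, 0], 0], [[8, -1, 0], [0, 0, 0], 0]])

```text
t: 10.75
eef_pos: [0.6407, -0.308, 0.0743]
tcp_rot: [0.482, 0.517, -0.484, 0.515]
force: [0.2, 1.1, 0.8]
width: 0.0009
```

Emit:
play_rows(moves=[[[1, 0, 0], [0, 0, 0], 0], [[1, 0, 0], [0, 0, 0], 0]])

```text
t: 10.92
eef_pos: [0.6413, -0.3084, 0.0744]
tcp_rot: [0.482, 0.517, -0.484, 0.516]
force: [0.5, 0.4, 0.1]
width: 0.0006
```

Emit:
play_rows(moves=[[[1, 0, 0], [0, 0, 0], 0], [[1, 0, 0], [0, 0, 0], 0]])

```text
t: 11.08
eef_pos: [0.6417, -0.3087, 0.0742]
tcp_rot: [0.483, 0.516, -0.484, 0.516]
force: [-1.6, 0.6, -0.5]
width: 0.0003
```

Emit:
play_rows(moves=[[[1, 0, 0], [0, 0, 0], 0], [[1, 0, 0], [0, 0, 0], 0]])

```text
t: 11.25
eef_pos: [0.6418, -0.3088, 0.0736]
tcp_rot: [0.483, 0.516, -0.484, 0.516]
force: [0.2, 0.4, 0.0]
width: 0.0004
```

Emit:
play_rows(moves=[[[1, 0, 0], [0, 0, 0], 0], [[1, 0, 0], [0, 0, 0], 0]])

```text
t: 11.42
eef_pos: [0.6417, -0.3088, 0.0724]
tcp_rot: [0.483, 0.516, -0.484, 0.516]
force: [-0.2, 0.0, 0.6]
width: 0.0005
```

Emit:
play_rows(moves=[[[1, 0, 0], [0, 0, 0], 0], [[2, 0, 0], [0, 0, 0], 0]])

```text
t: 11.58
eef_pos: [0.6417, -0.3088, 0.0704]
tcp_rot: [0.483, 0.516, -0.484, 0.516]
force: [0.1, 1.0, 1.8]
width: 0.0005
```

Emit:
play_rows(moves=[[[1, 0, 0], [0, 0, 0], 0], [[2, 0, 0], [0, 0, 0], 0]])

```text
t: 11.75
eef_pos: [0.6418, -0.3088, 0.0684]
tcp_rot: [0.483, 0.516, -0.484, 0.516]
force: [0.0, 0.2, 2.7]
width: 0.0002
```

Emit:
play_rows(moves=[[[1, 0, 0], [0, 0, 0], 0], [[2, 0, 0], [0, 0, 0], 0]])

```text
t: 11.92
eef_pos: [0.6418, -0.3088, 0.0664]
tcp_rot: [0.483, 0.516, -0.484, 0.516]
force: [-1.3, 1.3, 3.1]
width: 0.0005
```

Emit:
play_rows(moves=[[[1, 0, 0], [0, 0, 0], 0], [[2, 0, 0], [0, 0, 0], 0]])

```text
t: 12.08
eef_pos: [0.6418, -0.3089, 0.0645]
tcp_rot: [0.483, 0.516, -0.484, 0.517]
force: [-4.5, 2.2, 19.6]
width: 0.0004
```

Emit:
play_rows(moves=[[[1, 0, 0], [0, 0, 0], 0], [[2, 0, 0], [0, 0, 0], 0]])

```text
t: 12.25
eef_pos: [0.642, -0.309, 0.0642]
tcp_rot: [0.483, 0.515, -0.484, 0.517]
force: [-11.4, 6.6, 37.3]
width: 0.0004
```

Emit:
play_rows(moves=[[[-3, 0, 0], [0, 0, 0], 0], [[-12, 0, 0], [0, 0, 0], 0], [[-35, 0, 0], [0, 0, 0], 0], [[-60, -25, 0], [0, 0, 0], 0], [[-80, -60, 0], [0, 0, 0], 0], [[-80, -100, 0], [0, 0, 0], 0], [[-80, -140, 0], [0, 0, 0], 0], [[-80, -180, 0], [0, 0, 0], 0], [[-80, -220, 0], [0, 0, 0], 0], [[-80, -240, 0], [0, 0, 0], 0]])

```text
t: 13.08
eef_pos: [0.3985, -0.3238, 0.1444]
tcp_rot: [0.483, 0.516, -0.484, 0.516]
force: [0.8, -0.7, 0.5]
width: 0.0004
```

Run:
```python
from mv import *
print(sense()['t'],sense()['eef_pos'],sense()['force'],sense()['joint_vel'])
for c in('top','side'):
    pic(c,c+'8.png')
    for l in('heat_sink','screwdriver','drive'):
        for x in place_of(c,l)[:1]: print(c,l,x['p'],on(c,x['point'],.004))
im=cv2.imread('pics/top8.png')[105:225,140:290];cv2.imwrite('pics/z.png',cv2.resize(im,None,fx=5,fy=5,interpolation=2))
im=cv2.imread('pics/side8.png')[180:270,150:310];cv2.imwrite('pics/zs.png',cv2.resize(im,None,fx=5,fy=5,interpolation=2))
```

```text
13.0833 [ 0.399 -0.324  0.144] [ 0.821 -0.744  0.536] [-0.32  -0.194  0.359  0.011 -0.188 -0.306]
top heat_sink 0.67 [ 0.64  -0.453  0.004]
top screwdriver 0.91 [ 0.435 -0.589  0.004]
side heat_sink 0.7 [ 0.641 -0.439  0.004]
```

View pics/z.png

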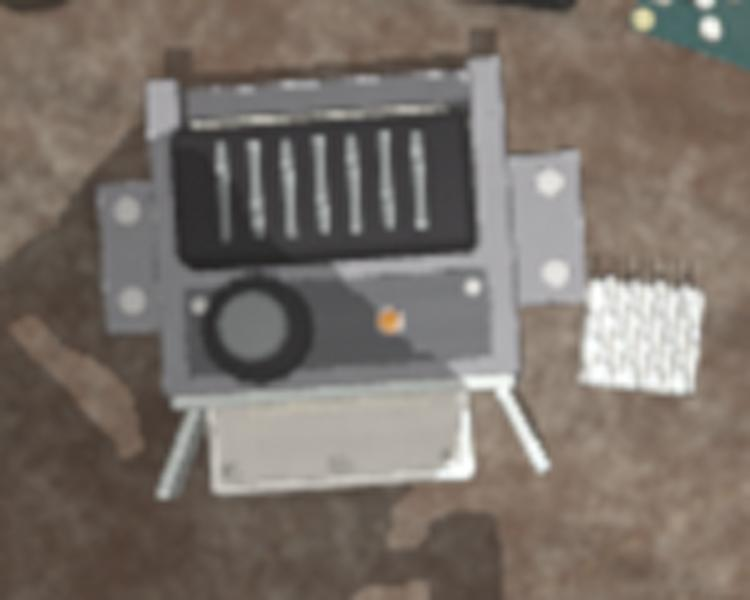

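View pics/zs.png

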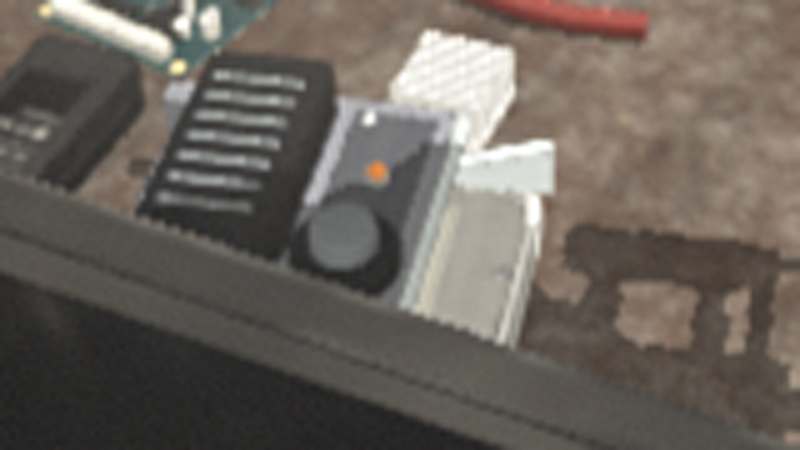

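```bash
cat > avg.py <<'E'
from mv import *
F=[];Z=[]
for i in range(8):
    grab_frame('side'); s=sense();F.append(s['force']);Z.append(s['eef_pos'])
print('F',np.mean(F,0),'sd',np.std(F,0),'pos',np.mean(Z,0)*1000,s['t'])
goal([.641,-.309,.076],EY)
E
python3 avg.py
```

```text
F [-0.072  0.097 -0.098] sd [0.577 0.333 0.398] pos [ 402.85  -324.416  144.124] 13.8833
pos [ 0.403 -0.324  0.144] goal [ 0.641 -0.309  0.076] shift mm [ 68.161 238.974   0.11 ] rv [0.001 0.003 0.   ] F [0.171 0.072 0.129] t 13.8833
```

Emit:
play_rows(moves=[[[0, 35, 0], [0, 0, 0], 0], [[0, 70, 0], [0, 0, 0], 0], [[0, 105, 0], [0, 0, 0], 0], [[0, 140, 0], [0, 0, 0], 0], [[0, 175, 0], [0, 0, 0], 0], [[0, 210, 0], [0, 0, 0], 0], [[20, 235, 0], [0, 0, 0], 0], [[45, 239, 0], [0, 0, 0], 0], [[60, 239, 0], [0, 0, 0], 0], [[67, 239, 0], [0, 0, 0], 0]])

```text
t: 14.72
eef_pos: [0.6403, -0.3079, 0.0742]
tcp_rot: [0.482, 0.517, -0.484, 0.516]
force: [-0.1, 0.2, 0.1]
width: 0.0006
```

```bash
python3 avg.py
```

```text
F [-0.327  0.081  0.091] sd [0.654 0.3   0.597] pos [ 640.975 -309.063   77.52 ] 15.1167
pos [ 0.641 -0.309  0.078] goal [ 0.641 -0.309  0.076] shift mm [ 2.487 -0.395 -0.366] rv [ 0.001  0.004 -0.001] F [-0.863  0.052  0.597] t 15.1167
```

Emit:
play_rows(moves=[[[3, 0, 0], [0, 0, 0], 0], [[5, 0, 0], [0, 0, 0], 0], [[6, 0, 0], [0, 0, 0], 0]])

```text
t: 15.37
eef_pos: [0.6413, -0.3094, 0.0724]
tcp_rot: [0.483, 0.515, -0.484, 0.517]
force: [-0.2, -0.2, -0.4]
width: 0.0003
```

```bash
python3 avg.py
```

```text
F [-0.133  0.118  0.097] sd [0.512 0.471 0.476] pos [ 641.342 -309.316   72.366] 15.7667
pos [ 0.641 -0.309  0.073] goal [ 0.641 -0.309  0.076] shift mm [-3.483 -0.42  -0.384] rv [ 0.001  0.004 -0.001] F [-0.151  0.117 -0.567] t 15.7667
```

Emit:
play_rows(moves=[[[1, 0, 0], [0, 0, 0], 0], [[2, 0, 0], [0, 0, 0], 0]])

```text
t: 15.93
eef_pos: [0.6415, -0.3094, 0.0706]
tcp_rot: [0.483, 0.515, -0.484, 0.518]
force: [0.2, 0.5, 1.7]
width: 0.0005
```

```bash
python3 avg.py
```

```text
F [0.423 0.126 1.367] sd [0.422 0.464 0.171] pos [ 641.502 -309.388   70.533] 16.3333
pos [ 0.642 -0.309  0.071] goal [ 0.641 -0.309  0.076] shift mm [-5.397 -0.482 -0.407] rv [ 0.001  0.004 -0.002] F [ 0.498 -0.371  1.496] t 16.3333
```

Emit:
play_rows(moves=[[[1, 0, 0], [0, 0, 0], 0], [[2, 0, 0], [0, 0, 0], 0]])

```text
t: 16.5
eef_pos: [0.6415, -0.3094, 0.0686]
tcp_rot: [0.483, 0.515, -0.484, 0.518]
force: [-0.1, 0.7, 2.4]
width: 0.0
```

```bash
python3 avg.py
```

```text
F [-0.031  0.31   2.588] sd [0.463 0.427 0.368] pos [ 641.517 -309.408   68.58 ] 16.9
pos [ 0.642 -0.309  0.069] goal [ 0.641 -0.309  0.076] shift mm [-7.375 -0.469 -0.434] rv [ 0.001  0.004 -0.002] F [0.177 1.202 2.287] t 16.9
```

Emit:
play_rows(moves=[[[1, 0, 0], [0, 0, 0], 0], [[2, 0, 0], [0, 0, 0], 0]])

```text
t: 17.07
eef_pos: [0.6415, -0.3094, 0.0667]
tcp_rot: [0.483, 0.515, -0.484, 0.518]
force: [-0.2, -0.1, 3.7]
width: 0.0005
```

```bash
python3 avg.py
```

```text
F [-0.546  0.324  3.806] sd [0.388 0.304 0.464] pos [ 641.523 -309.421   66.617] 17.4667
pos [ 0.642 -0.309  0.067] goal [ 0.641 -0.309  0.076] shift mm [-9.31  -0.495 -0.413] rv [ 0.001  0.004 -0.002] F [-0.74   0.322  4.334] t 17.4667
```

Emit:
play_rows(moves=[[[1, 0, 0], [0, 0, 0], 0], [[2, 0, 0], [0, 0, 0], 0]])

```text
t: 17.63
eef_pos: [0.6415, -0.3094, 0.0647]
tcp_rot: [0.483, 0.515, -0.484, 0.518]
force: [-0.4, 0.1, 9.7]
width: 0.0002
```

```bash
python3 avg.py
```

```text
F [-1.387  0.945  6.721] sd [0.882 0.38  1.036] pos [ 641.547 -309.435   64.789] 18.0333
pos [ 0.642 -0.309  0.065] goal [ 0.641 -0.309  0.076] shift mm [-11.209  -0.494  -0.425] rv [ 0.001  0.004 -0.002] F [-0.949  1.037  6.855] t 18.0333
```

Emit:
play_rows(moves=[[[-3, 0, 0], [0, 0, 0], 0], [[-12, 0, 0], [0, 0, 0], 0], [[-35, 0, 0], [0, 0, 0], 0], [[-60, -25, 0], [0, 0, 0], 0], [[-80, -60, 0], [0, 0, 0], 0], [[-80, -100, 0], [0, 0, 0], 0], [[-80, -140, 0], [0, 0, 0], 0], [[-80, -180, 0], [0, 0, 0], 0], [[-80, -200, 0], [0, 0, 0], 0], [[-80, -200, 0], [0, 0, 0], 0]])

```text
t: 18.87
eef_pos: [0.4377, -0.3219, 0.145]
tcp_rot: [0.483, 0.515, -0.485, 0.516]
force: [0.6, -0.5, 0.2]
width: 0.0003
```

Run:
```python
from mv import *
for c in('top','side'): pic(c,c+'9.png')
a=cv2.imread('pics/top8.png')[105:225,140:290];b=cv2.imread('pics/top9.png')[105:225,140:290]
cv2.imwrite('pics/z.png',cv2.resize(np.vstack([b,cv2.imread('pics/side9.png')[180:270,150:300]]),None,fx=2.8,fy=2.8,interpolation=2))
```

```text
(no output)
```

View pics/z.png

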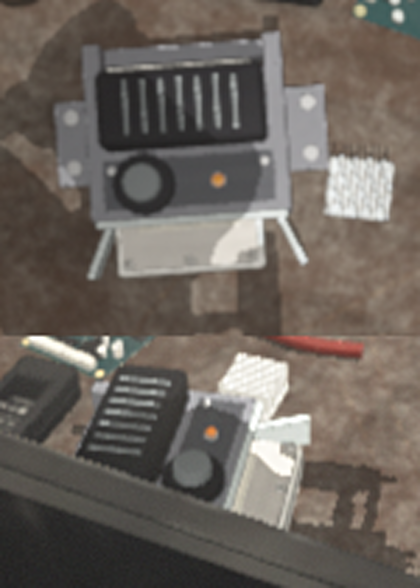

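View pics/top9.png

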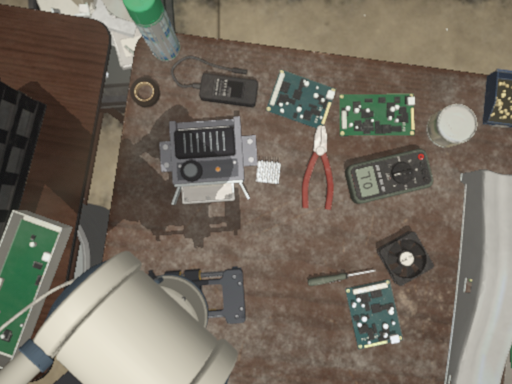

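The drive sits square under the bridge, with its back edge around row 201 and columns 183–234. The button cap at (170,190) is up. The heat sink at (172,267) and the screwdriver at (276,340) haven't moved, and the arm is clear of everything.

```bash
python3 -c "
from workcell import *
print(hand_in())"
```

```text
the job is handed in; nothing more can be done
None
```

The drive is home against the stop, the button was pressed fully down afterwards and is up again, and the job is handed in. No verdict was reported.

**Drive:** I pushed its back end with both fingers, straightening it by about 0.1 rad on the way in. At the stop the push force rose from about 2 N to 22 N. Afterwards the top picture put the drive's origin at about x = -13.5 mm, y = +4 mm in the eraser's frame, square in the lane. The TCP stopped about 3 mm short of where I had estimated the stop.

**Button:** I pressed it three times, all after the drive was home.
- **First press:** it went down too fast, and the wrist force peaked at about 73 N or more, against the 120 N limit.
- **Last press:** this slow one showed a spring of about 0.62 N/mm, reaching about 5 N at the hard stop, so the button was fully down.

**Last checks:** the final pictures show the drive unmoved and the cap up. They also show the heat sink and screwdriver where they were, and the arm clear.

**Disagreements:**
- Triangulation put the cap top at z ≈ 62 mm, but the fingers touched it at a TCP height of about 72 mm. I relied on the force readings.
- In its last checks the network did not report the drive in either picture after it went under the bridge. I read its position from the picture edges instead.
- Some network positions for the heat sink and screwdriver differed by up to 16 mm between pictures. The pictures themselves showed no movement.

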